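Move four bench tools to the other rack in reverse order

ROBOT

A 6-joint arm with a two-finger parallel gripper is mounted at the origin on a cart in front of the work surface, level with it; the furniture and walls round the work are solid. World frame = base frame: x ahead of the robot, y to its left, z up, the work surface at z = 0. Lengths are in m, angles in degrees, forces in N, time in s.
With the tool pointing down it reaches from about 0.35 to 0.875 m from the base axis. Payload 4.2 kg.
Tool frame: the origin (TCP) lies midway between the tips of the shut fingers; the grasp point (between the pads) lies 19 mm behind it; y points along the fingers, x is the direction in which the jaws open and shut, and the axes are right-handed (so a half turn about y gives the same grasp; the last joint's range is limited). The gripper opens to 87 mm and grips with 3 to 60 N. Pads are 19 mm wide; open, the fingers measure 117 mm over their backs; the gripper's body (75 mm by 190 mm) begins 51 mm behind the grasp point.
Start: joints at [86.035, 22.042, 0.453, 0, -68.411, -14.817], TCP at [0.201, 0.592, 0.223] pointing down, gripper open.
Joint ranges: [-179.83, 179.83], [-69.29, 118.12], [-61.27, 80.66], [-181.25, 117.63], [-171.15, -9.14], [-177.46, 177.46]. Speed limits (degrees/s): [159.86, 159.86, 180, 180, 180, 180].

INTERFACE

Orientations are given as a 3x3 rotation matrix whose columns are the frame's x, y, z axes.
In Python, from station import * gives the robot as it stands.
- The arm moves only by the tool jog_arm, never from a script. Its argument "series" is a list of rows, each a list of 3 entries, a list of its own where there are three numbers: the shift along the tool's x, y, z in m, then the turn, a rotation vector about the tool's x, y, z in degrees, then the finger opening in m, from 0 to 0.087. A call has 1 to 10 rows; each row shifts and turns the commanded pose from where the row before left it, along the tool's axes as they then stand; what a row does not reach is not made up. A row lasts 1/8 s, in which the tool goes at most 62.5 mm and 10.7 degrees, less where a joint would pass 70% of its speed; a pose out of reach is approached as far as the arm can. A call is refused whole if a number of a shift passes 0.0625 or a number of a turn 10.7, either way. A call with a gripper value outside its range is refused whole. The fingers move at their own pace and stop on an object; the grip force is fixed at half the most. Time passes only in rows, so rows that do not move let the fingers close. It gives the time, the measured TCP pose, the force and the opening at its end, in the units of the state.
- sense(): the state, without advancing time (a new reading comes with each control period).
- capture(name): name is "scene" or "top" or "wrist"; returns the picture (384x512x3 uint8, red, green, blue); there is no depth.
- camera_info(name): a dict with "fx", "fy", "cx", "cy" (pixels), "rvec" (rotation vector, rad) and "tvec" (3), from world to camera coordinates, as OpenCV has them. Camera axes: x right, y down, z forward; pixel columns grow to the right and rows downward; lengths in m; the calibration is good to about 2 mm. A picture is of the moment at which its call begins: read the wrist's pose just before it. camera_info takes no time and is no camera call; for the wrist camera it gives the pose at the moment of the call.
- finish_job(): hands the job in, once; it reports no verdict.
The state is a dict: "time_s": time; "joints": joint angles; "joint_velocities": joint speeds; "effort": joint torques, N m; "tcp_pos": TCP position; "ee_rot": TCP orientation; "wrist_force": force on the tool from outside, world axes, zero at the start; "moment": the same for the moment, N m; "gripper_width": opening from 0.0 (shut) to 1.0 (fully open).
Only numpy, scipy, OpenCV 4.12 (cv2) and the standard library are available. Lean on these libraries where they do the work, as an engineer would, in place of code of your own. Each camera call takes 0.05 s, during which the arm holds its last target. There are 200 camera calls.

TASK

The next glassworker wants the hand tools the other way round. Move the four tools from the full rack to the empty rack beside it in reverse order, one per bay: the tool now nearest the robot goes in the farthest bay, the second nearest in the second farthest, and so on. Lay each one flat and straight along its bay, centred across both supports between the horns (either end may point either way), and let go of it.

Things in the scene. Friction and masses are not known exactly. Their poses are not given: they have to be found in the camera images.
- spanner_mid (a point): flat steel spanner with a ring at one end and open jaws at the other, 26 x 170 x 8 mm (x across, y along, z thick), lying flat along y across two supports; loose, under 0.2 kg. Point: its centre, half-way up. At the middle it is 13 mm wide across x and can be pinched there from above, between the two supports. 
- tongs_mid (a point): small black tongs, two legs joined at one end, a stiff piece that does not close, 32 x 170 x 12 mm (x across, y along, z thick), lying flat along y across two supports; loose, under 0.2 kg. Point: its centre, half-way up. At the middle it is 32 mm wide across x and can be pinched there from above, between the two supports. 
- brush_mid (a point): flat brush with a green handle and a ferrule with pale bristles at the +y end, 34 x 203 x 16 mm (x across, y along, z thick), lying flat along y across two supports; loose, under 0.2 kg. Point: its centre, half-way up. At the middle it is 22 (handle) mm wide across x and can be pinched there from above, between the two supports. 
- tweezers_mid (a point): long bright steel tweezers, two slim legs joined at one end, a stiff piece that does not close, 21 x 211 x 14 mm (x across, y along, z thick), lying flat along y across two supports; loose, under 0.2 kg. Point: its centre, half-way up. At the middle it is 20 mm wide across x and can be pinched there from above, between the two supports. 
- spanner_rest: fixed wooden rest that holds the spanner at the start and stays behind, marking that tool's place in the row. One of four alike, at x = -90, -30, 30 and 90 mm of the full board, in changing order. Origin: underside centre. 59 (x) x 102 (y) mm; two 12 mm thick cork-topped supports at y = -45 and 45, tops 30 mm above the underside, floor plate 6 mm; 13 mm higher horns leave 51 mm clear for the tool, which lies along y
- tongs_rest: fixed wooden rest that holds the tongs at the start and stays behind, marking that tool's place in the row. One of four alike, at x = -90, -30, 30 and 90 mm of the full board, in changing order. Origin: underside centre. 59 (x) x 102 (y) mm; two 12 mm thick cork-topped supports at y = -45 and 45, tops 30 mm above the underside, floor plate 6 mm; 13 mm higher horns leave 51 mm clear for the tool, which lies along y
- brush_rest: fixed wooden rest that holds the brush at the start and stays behind, marking that tool's place in the row. One of four alike, at x = -90, -30, 30 and 90 mm of the full board, in changing order. Origin: underside centre. 59 (x) x 102 (y) mm; two 12 mm thick cork-topped supports at y = -45 and 45, tops 30 mm above the underside, floor plate 6 mm; 13 mm higher horns leave 51 mm clear for the tool, which lies along y
- tweezers_rest: fixed wooden rest that holds the tweezers at the start and stays behind, marking that tool's place in the row. One of four alike, at x = -90, -30, 30 and 90 mm of the full board, in changing order. Origin: underside centre. 59 (x) x 102 (y) mm; two 12 mm thick cork-topped supports at y = -45 and 45, tops 30 mm above the underside, floor plate 6 mm; 13 mm higher horns leave 51 mm clear for the tool, which lies along y
- full_board: fixed wooden board, 262 (x) x 124 (y) x 6 mm, carrying the four rests with the tools (the full rack), left or right of the empty rack; origin at the centre of its underside, on the worktop; its x axis points away from the robot (within 0.12 rad), along the row
- empty_rack: fixed empty wooden rack, 262 (x) x 124 (y) mm; origin at the centre of its underside, on the worktop; its x axis points away from the robot (within 0.12 rad), along the row. Four bays, centred at x = -90 (nearest), -30, 30 and 90 mm (farthest), y = 0: tools lie along y on cork supports at y = -45 and 45 whose tops are 36 mm above the worktop, 51 mm clear between horns that rise 13 mm higher

How it is judged:
By the outcome, as a careful person would: the job done as asked, in the order asked, and still so for the second after the job is handed in, with the robot touching nothing.
It also fails if it takes over 96 s, if anything falls off the work surface, if the arm or the gripper's body presses on something with over 40 N, if the wrist force passes 120 N, or if a joint passes its speed limit or range.

## Working session

There is one attempt and no reset: what is moved stays moved. The work goes in short steps, Python scripts to look and compute and a tool call to move; the robot and the scene stay as the last step left them, time stands still between calls to the robot, and variables do not carry over. Pictures are saved under pics/ and viewed, about 12 in all and at most 16, crops included, and the job is handed in when it is done.

Besides the shell and the picture viewer there is one more tool, called after ">>>" as name([rows], argument=value, ...), one row to a line, values as JSON. jog_arm: Moves the arm, as the interface text tells. Its arguments: {"type":"object","properties":{"series":{"type":"array","items":{"type":"array"}}},"required":["series"]}

```bash
mkdir -p pics; ls
python3 - <<'E'
from station import *
import cv2,numpy as np
s=sense();print(s)
for n in("scene","top","wrist"):
    print(n,camera_info(n));cv2.imwrite(f"pics/{n}0.png",cv2.cvtColor(capture(n),cv2.COLOR_RGB2BGR))
E
```

```text
pics
{'time_s': 0.0, 'joints': array([ 8.60366514e+01,  2.20890534e+01,  3.80308847e-01, -2.89384556e-02,
       -6.84122142e+01, -1.48161718e+01]), 'joint_velocities': array([-0.0998813 ,  0.01860238, -0.0055951 ,  0.04931146, -0.04291248,
        0.00295404]), 'effort': array([-4.88849237e-04, -3.90664744e+01,  1.87398130e+01,  4.21957210e+00,
        1.08404263e-02, -2.12801310e-04]), 'tcp_pos': array([0.20099658, 0.5911578 , 0.22148136]), 'ee_rot': array([[-3.22103044e-01, -6.14434464e-04,  9.46704416e-01],
       [-9.46702149e-01, -2.07357401e-03, -3.22103618e-01],
       [ 2.16097324e-03, -9.99997661e-01,  8.62180735e-05]]), 'wrist_force': array([-0.45096668,  0.39097086,  0.65093029]), 'moment': array([-0.01999056,  0.03134515,  0.00335513]), 'gripper_width': 1.0044616738292937}
scene {'fx': 459.79297114440385, 'fy': 459.79297114440385, 'cx': 258.06730248158544, 'cy': 195.8572416974492, 'rvec': array([ 1.82099306, -1.17516859,  0.67048537]), 'tvec': array([-0.14842466,  0.32462489,  0.42537463])}
top {'fx': 373.6441200522743, 'fy': 373.6441200522743, 'cx': 252.8025567841718, 'cy': 192.28066894083724, 'rvec': array([ 2.177568  , -2.03267358,  0.2262807 ]), 'tvec': array([0.05960526, 0.56315931, 0.78389065])}
wrist {'fx': 295.37726141235805, 'fy': 295.37726141235805, 'cx': 261.36946393195336, 'cy': 189.89304205816225, 'rvec': array([-1.73177794,  2.42068143,  0.30898437]), 'tvec': array([ 0.62350789, -0.03185302,  0.39037882])}
```

View pics/top0.png

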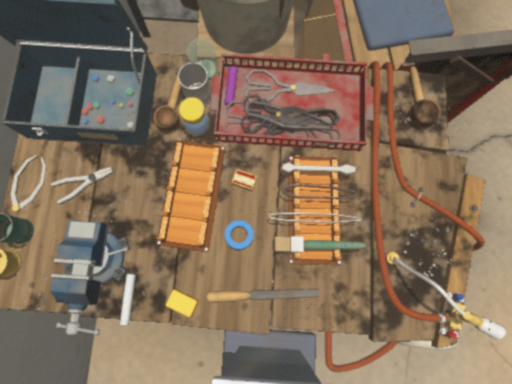

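View pics/scene0.png

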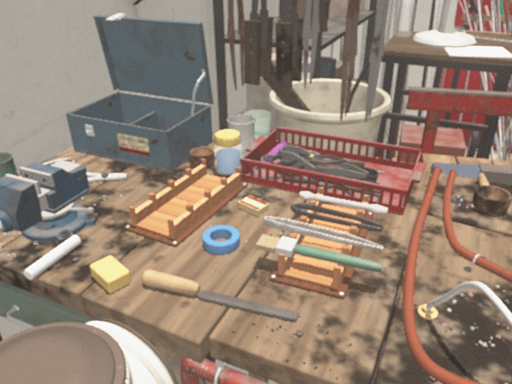

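The top view shows the empty rack at about (190,195), left and +y, and the full rack at about (317,210). From near to far it holds the brush (row 244), tweezers (216), tongs (192) and spanner (168). I'll enlarge it to measure roughly.

```bash
cat > h.py <<'E'
from station import *
import cv2,numpy as np
def snap(n,f=None):
    i=camera_info(n);im=capture(n)
    if f: cv2.imwrite(f,cv2.cvtColor(im,cv2.COLOR_RGB2BGR))
    return i,im
def K(i): return np.array([[i["fx"],0,i["cx"]],[0,i["fy"],i["cy"]],[0,0,1.]])
def ray(i,uv):
    R=cv2.Rodrigues(i["rvec"])[0]; c=-R.T@i["tvec"]
    d=np.linalg.inv(K(i))@np.array([uv[0],uv[1],1.]); return c,R.T@d
def at(i,uv,z):
    c,d=ray(i,uv); return c+d*(z-c[2])/d[2]
def tri(obs): # [(info,uv)]
    A=np.zeros((3,3));b=np.zeros(3)
    for i,uv in obs:
        c,d=ray(i,uv);d/=np.linalg.norm(d);P=np.eye(3)-np.outer(d,d);A+=P;b+=P@c
    return np.linalg.solve(A,b)
def proj(i,X): return cv2.projectPoints(np.array(X,float).reshape(-1,1,3),i["rvec"],i["tvec"],K(i),None)[0].reshape(-1,2)
E
python3 - <<'E'
from h import *
i=camera_info("top")
for n,uv in dict(brush=(320,244),tweez=(315,216),tongs=(317,192),span=(317,168),e0=(184,241),e3=(197,148)).items(): print(n,at(i,uv,.04))
im=cv2.imread("pics/top0.png")[130:275,150:370]
cv2.imwrite("pics/top0c.png",cv2.resize(im,None,fx=3.6,fy=3.6,interpolation=cv2.INTER_CUBIC))
iw=camera_info("wrist");R=cv2.Rodrigues(iw["rvec"])[0];s=sense()
print("cam in tool",s["ee_rot"].T@(-R.T@iw["tvec"]-s["tcp_pos"]),"\n",s["ee_rot"].T@R.T)
E
```

```text
brush [ 0.45383853 -0.06071924  0.04      ]
tweez [ 0.51674203 -0.04740353  0.04      ]
tongs [ 0.57331308 -0.05020817  0.04      ]
span [ 0.63117877 -0.04839192  0.04      ]
e0 [0.43952828 0.24527329 0.04      ]
e3 [0.66068223 0.23812852 0.04      ]
cam in tool [ 0.00076256 -0.16330015  0.06815343] 
 [[ 9.99999685e-01 -4.88712569e-04 -6.25062278e-04]
 [ 4.81567625e-04 -2.52255803e-01  9.67660466e-01]
 [-6.30583419e-04 -9.67660463e-01 -2.52255488e-01]]
```

View pics/top0c.png

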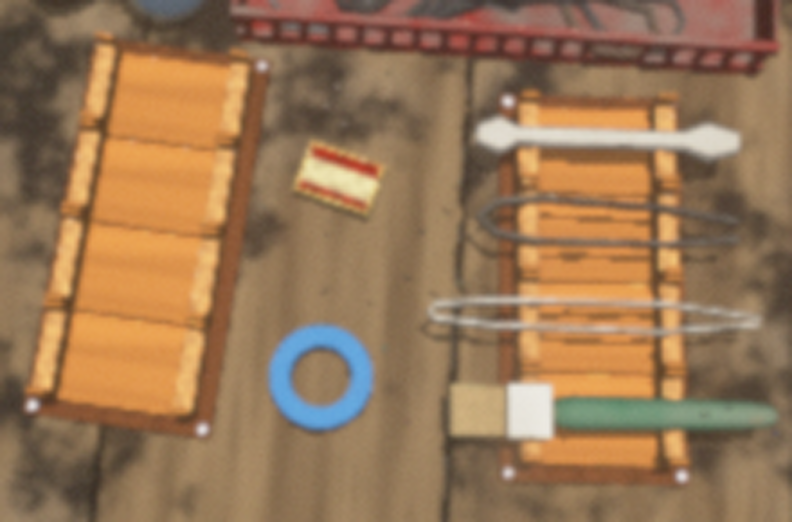

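The top view fixes the order. From near to far the full rack holds brush, tweezers, tongs, spanner, and white pins mark the board corners. I'll turn the tool so the jaws open along the row, then move over the racks.

>>> jog_arm([
  [[0, -0.005, 0], [0, 10.2, 0], 0.087],
  [[0, -0.005, 0], [0, 10.2, 0], 0.087],
  [[0, -0.005, 0], [0, 10.2, 0], 0.087],
  [[0, -0.005, 0], [0, 10.2, 0], 0.087],
  [[0, -0.005, 0], [0, 10.2, 0], 0.087],
  [[0, -0.005, 0], [0, 10.2, 0], 0.087],
  [[0, 0, 0], [0, 10, 0], 0.087],
  [[0, 0, 0], [0, 0, 0], 0.087],
])

```text
time_s: 1.15
tcp_pos: [0.2011, 0.5915, 0.2522]
ee_rot: [[-1.0, -0.0, 0.002], [-0.002, -0.001, -1.0], [0.0, -1.0, 0.001]]
wrist_force: [0.2, 0.5, -0.7]
gripper_width: 1.001
```

>>> jog_arm([
  [[-0.03, 0, 0.035], [0, 0, 0], 0.087],
  [[-0.04, 0, 0.04], [0, 0, 0], 0.087],
  [[-0.04, 0, 0.04], [0, 0, 0], 0.087],
  [[-0.04, 0, 0.04], [0, 0, 0], 0.087],
  [[-0.04, 0, 0.04], [0, 0, 0], 0.087],
  [[-0.04, 0, 0.04], [0, 0, 0], 0.087],
  [[-0.04, 0, 0.04], [0, 0, 0], 0.087],
  [[-0.04, 0, 0.04], [0, 0, 0], 0.087],
  [[-0.04, 0, 0.04], [0, 0, 0], 0.087],
  [[0, 0, 0.02], [0, 0, 0], 0.087],
])

```text
time_s: 2.4
tcp_pos: [0.5529, 0.2146, 0.2514]
ee_rot: [[-1.0, -0.001, -0.0], [0.0, -0.001, -1.0], [0.001, -1.0, 0.001]]
wrist_force: [0.6, -0.8, -0.2]
gripper_width: 1.004
```

>>> jog_arm([
  [[0, 0, 0], [0, 0, 0], 0.087],
  [[0, 0, 0], [0, 0, 0], 0.087],
])

```text
time_s: 2.65
tcp_pos: [0.5507, 0.2176, 0.2527]
ee_rot: [[-1.0, 0.0, 0.002], [-0.002, 0.0, -1.0], [-0.0, -1.0, -0.0]]
wrist_force: [-0.5, 0.5, -0.6]
gripper_width: 0.994
```

Run:
```python
from h import *
import pickle
s=sense();print(s["tcp_pos"],s["ee_rot"])
i,im=snap("wrist","pics/w1.png");pickle.dump(i,open("w1.pkl","wb"))
cv2.imwrite("pics/w1b.png",cv2.resize(cv2.imread("pics/w1.png"),(800,600),interpolation=cv2.INTER_CUBIC))
```

```text
[0.55069274 0.2175534  0.25274858] [[-9.99997173e-01  1.90191398e-04  2.37012408e-03]
 [-2.37005266e-03  3.74850021e-04 -9.99997121e-01]
 [-1.91079291e-04 -9.99999912e-01 -3.74398198e-04]]
```

View pics/w1b.png

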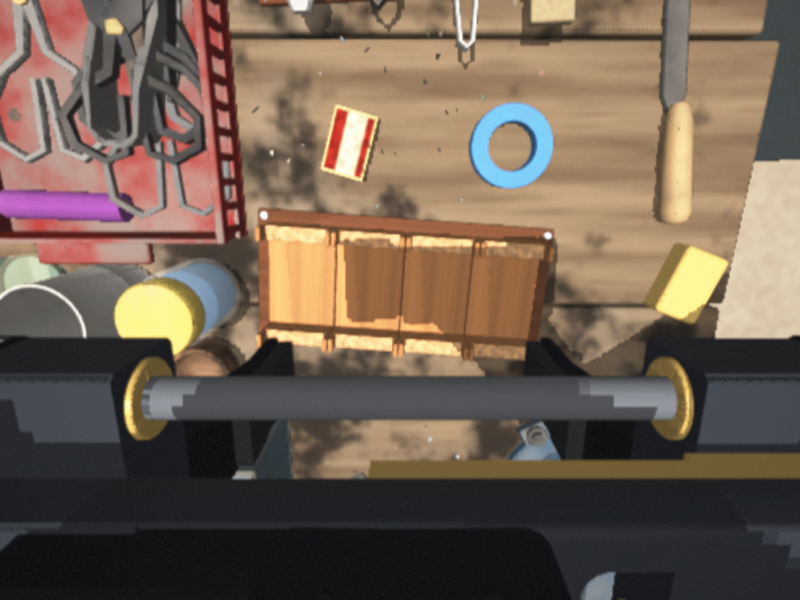

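The wrist image looks toward -y, with the gripper filling its lower half. The empty rack's pins are at (263,215) and (548,236), and its inner end pieces are visible. Next I'll view the full rack from two places, then the empty rack from further back.

>>> jog_arm([
  [[0, 0, 0.05], [0, 0, 0], 0.087],
  [[0, 0, 0.05], [0, 0, 0], 0.087],
  [[0, 0, 0.05], [0, 0, 0], 0.087],
  [[0, 0, 0.05], [0, 0, 0], 0.087],
  [[0, 0, 0], [0, 0, 0], 0.087],
  [[0, 0, 0], [0, 0, 0], 0.087],
])

```text
time_s: 3.45
tcp_pos: [0.5514, 0.0178, 0.2527]
ee_rot: [[-1.0, 0.001, 0.002], [-0.002, 0.0, -1.0], [-0.001, -1.0, -0.0]]
wrist_force: [-0.7, 0.3, 0.7]
gripper_width: 0.999
```

Run:
```python
from h import *
import pickle
i,im=snap("wrist","pics/w2.png");pickle.dump(i,open("w2.pkl","wb"))
cv2.imwrite("pics/w2b.png",cv2.resize(cv2.imread("pics/w2.png")[0:260],None,fx=1.56,fy=1.56,interpolation=cv2.INTER_CUBIC))
```

```text
(no output)
```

View pics/w2b.png

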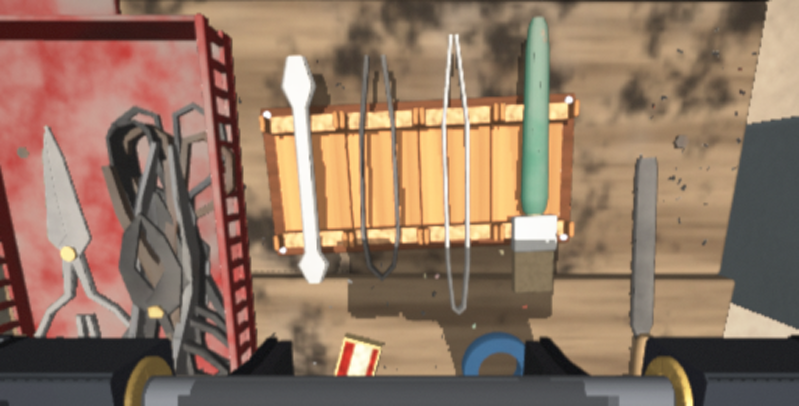

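>>> jog_arm([
  [[0, 0, -0.03], [0, 0, 0], 0.087],
  [[0, 0.03, -0.03], [0, 0, 0], 0.087],
  [[0, 0.03, 0], [0, 0, 0], 0.087],
  [[0, 0, 0], [0, 0, 0], 0.087],
  [[0, 0, 0], [0, 0, 0], 0.087],
])

```text
time_s: 4.12
tcp_pos: [0.5522, 0.0776, 0.1938]
ee_rot: [[-1.0, 0.002, 0.002], [-0.002, 0.0, -1.0], [-0.002, -1.0, -0.0]]
wrist_force: [-0.1, 0.2, 0.7]
gripper_width: 0.999
```

Run:
```python
from h import *
import pickle
i,im=snap("wrist","pics/w3.png");pickle.dump(i,open("w3.pkl","wb"))
cv2.imwrite("pics/w3b.png",cv2.resize(cv2.imread("pics/w3.png")[0:260],None,fx=1.56,fy=1.56,interpolation=cv2.INTER_CUBIC))
```

```text
(no output)
```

View pics/w3b.png

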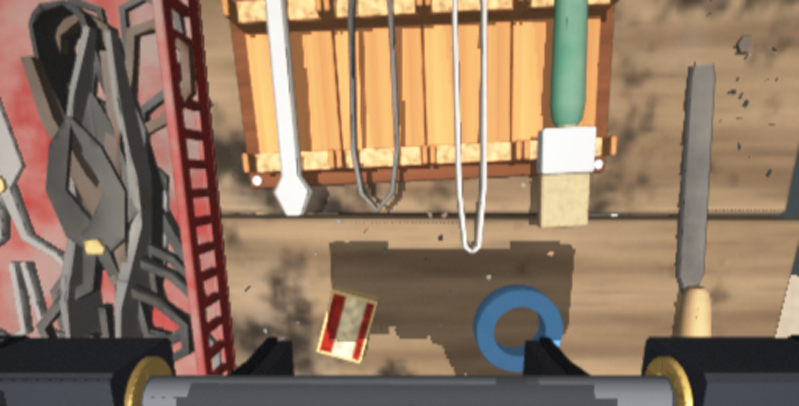

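w2 shows the whole tools: spanner (295,57)-(313,281), tongs (375,57)-(381,278), tweezers (454,36)-(459,312), brush (540,17)-(533,291). It also shows the board pins at (266,114), (570,99), (282,243) and (564,238). w3 shows the +y ends at (293,214), (379,209), (473,250) and (564,226), which is enough to triangulate.

Run:
```python
from h import *
import pickle
np.set_printoptions(precision=4,suppress=True)
L=lambda n:pickle.load(open(n+".pkl","rb"));w1,w2,w3=L("w1"),L("w2"),L("w3");top=camera_info("top")
f=lambda u:(np.array(u,float)+.5)/1.56-.5
g=lambda u:(np.array(u,float)+.5)/1.5625-.5
t=lambda u:np.array([150,130])+(np.array(u,float)+.5)/3.6-.5
for n,a,b in [("span",(313,281),(293,214)),("tongs",(381,278),(379,209)),("tweez",(459,312),(473,250)),("brush",(533,291),(564,226)),("pinF",(282,243),(257,181)),("pinN",(564,238),(598,165))]:
    print(n,tri([(w2,f(a)),(w3,f(b))]))
print("full pins z=.012:")
for a in [(266,114),(570,99),(282,243),(564,238)]: print(at(w2,f(a),.012))
for n,a,b,z in [("span",(296,57),(313,281),.04),("tongs",(375,57),(381,278),.042),("tweez",(454,36),(459,312),.043),("brush",(540,17),(533,291),.044)]:
    A,B=at(w2,f(a),z),at(w2,f(b),z);d=A-B;print(n,A,B,"mid",(A+B)/2,"len",np.linalg.norm(d),"yaw",np.degrees(np.arctan2(d[0],-d[1])))
print("empty pins w1+top")
for a,b in [((263,215),(262,66)),((548,236),(202,429))]: print(tri([(w1,g(a)),(top,t(b))]),at(w1,g(a),.006),at(top,t(b),.006))
print(at(top,t((33,405)),.006), "full top pins")
for b in [(508,101),(508,472),(682,476)]: print(at(top,t(b),.006))
```

```text
span [0.6301 0.0334 0.0405]
tongs [0.5722 0.0296 0.0458]
tweez [0.5095 0.055  0.0584]
brush [0.4472 0.0407 0.0453]
pinF [ 0.6747  0.0122 -0.0311]
pinN [0.4149 0.0007 0.0125]
full pins z=.012:
[ 0.6677 -0.1006  0.012 ]
[ 0.4191 -0.1123  0.012 ]
[0.6618 0.0057 0.012 ]
[0.4142 0.001  0.012 ]
span [ 0.6343 -0.1369  0.04  ] [0.6304 0.0336 0.04  ] mid [ 0.6323 -0.0517  0.04  ] len 0.1705185922055466 yaw 1.309233336975347
tongs [ 0.5754 -0.1365  0.042 ] [0.5733 0.0305 0.042 ] mid [ 0.5744 -0.053   0.042 ] len 0.1670000208502254 yaw 0.7291278635186947
tweez [ 0.5176 -0.1502  0.043 ] [0.5078 0.0596 0.043 ] mid [ 0.5127 -0.0453  0.043 ] len 0.21001694727624445 yaw 2.6596656706072723
brush [ 0.4561 -0.1623  0.044 ] [0.4469 0.041  0.044 ] mid [ 0.4515 -0.0607  0.044 ] len 0.20349481263045915 yaw 2.575661955446409
empty pins w1+top
[ 0.688   0.1844 -0.0267] [0.6781 0.1814 0.006 ] [0.6766 0.1814 0.006 ]
[0.4273 0.1989 0.0087] [0.4265 0.1994 0.006 ] [0.4275 0.199  0.006 ]
[0.4354 0.31   0.006 ] full top pins
[0.6633 0.0114 0.006 ]
[ 0.4137 -0.0002  0.006 ]
[ 0.4188 -0.1122  0.006 ]
```

Tool lengths come out at 170.5, 167, 210 and 203.5 mm, which confirms tops near z = 0.04. The empty rack is at about (0.556, 0.246), yaw -4.2°. The wide gripper body may meet the yellow-lidded jar or the red basket at the far bays, so I'll check their heights.

Run:
```python
from h import *
a=cv2.resize(cv2.imread("pics/w1.png")[100:250,0:180],None,fx=2.2,fy=2.2,interpolation=cv2.INTER_CUBIC)
b=cv2.resize(cv2.imread("pics/top0.png")[50:160,150:260],None,fx=3.6,fy=3.6,interpolation=cv2.INTER_CUBIC)
h=max(a.shape[0],b.shape[0]);p=lambda m:cv2.copyMakeBorder(m,0,h-m.shape[0],0,0,cv2.BORDER_CONSTANT)
cv2.imwrite("pics/jar.png",np.hstack([p(a),p(b)]))
```

```text
(no output)
```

View pics/jar.png

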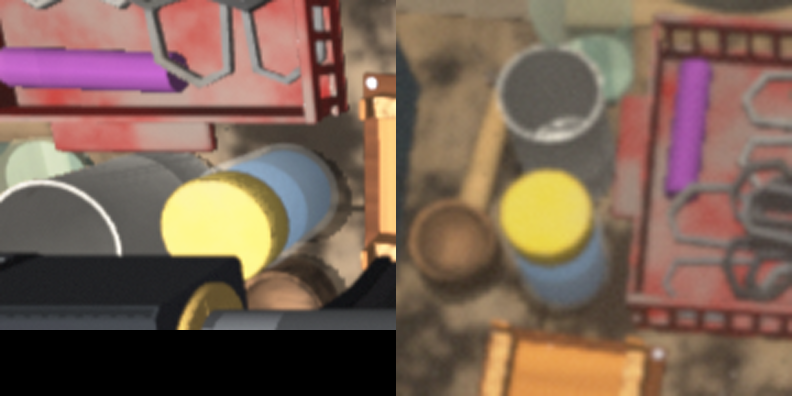

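Run:
```python
from h import *
import pickle
np.set_printoptions(precision=4,suppress=True)
w1=pickle.load(open("w1.pkl","rb"));top=camera_info("top")
l=tri([(w1,(101.8,203.2)),(top,(191.9,109.7))]);print("lid",l,at(w1,(130.5,203),l[2]),at(top,(192,118),l[2]))
print("rim",tri([(w1,(140,153.6)),(top,(216.9,133.3))]))
print("rim w1 base",at(w1,(157,146),0),at(w1,(140,153.6),.06))
```

```text
lid [0.7367 0.2511 0.0858] [0.7031 0.2508 0.0858] [0.7164 0.2488 0.0858]
rim [0.6316 0.1735 0.2195]
rim w1 base [0.6965 0.1938 0.    ] [0.6967 0.1964 0.06  ]
```

The lid top is near z = 0.086 and the basket is about 0.06 high. I'll grip with the fingertips at TCP z of about 0.032, which puts the body at about 0.10 and clears both. Brush first: hover and check.

>>> jog_arm([
  [[0.0332, 0.02, 0.0459], [0, 0, 0], 0.046],
  [[0.0332, 0.02, 0.0459], [0, 0, 0], 0.046],
  [[0.0331, 0.02, 0.0459], [0, 0, 0], 0.046],
  [[0, 0, 0], [0, -2.6, 0], 0.046],
  [[0, 0.03, 0], [0, 0, 0], 0.046],
  [[0, 0, 0], [0, 0, 0], 0.046],
  [[0, 0, 0], [0, 0, 0], 0.046],
])

```text
time_s: 5.05
tcp_pos: [0.4531, -0.0608, 0.1039]
ee_rot: [[-0.999, 0.003, 0.046], [-0.046, 0.0, -0.999], [-0.003, -1.0, 0.0]]
wrist_force: [0.5, -0.3, 0.0]
gripper_width: 0.53
```

Run:
```python
from h import *
import pickle
i,im=snap("wrist","pics/w4.png");s=sense();print(s["tcp_pos"],s["gripper_width"]*87)
X=s["tcp_pos"];print(proj(i,[X,[X[0],X[1],.044]]))
snap("scene","pics/s4.png")
a=cv2.resize(cv2.imread("pics/s4.png")[170:320,210:410],None,fx=2.5,fy=2.5);b=cv2.resize(cv2.imread("pics/w4.png"),(400,300));b=cv2.copyMakeBorder(b,0,75,0,0,cv2.BORDER_CONSTANT)
cv2.imwrite("pics/c4.png",np.hstack([a[:,:400],b]))
```

```text
[ 0.4531696  -0.06072082  0.1039744 ] 46.15800793778273
[[260.06498207 233.33320159]
 [260.63044714 203.3523482 ]]
```

View pics/c4.png

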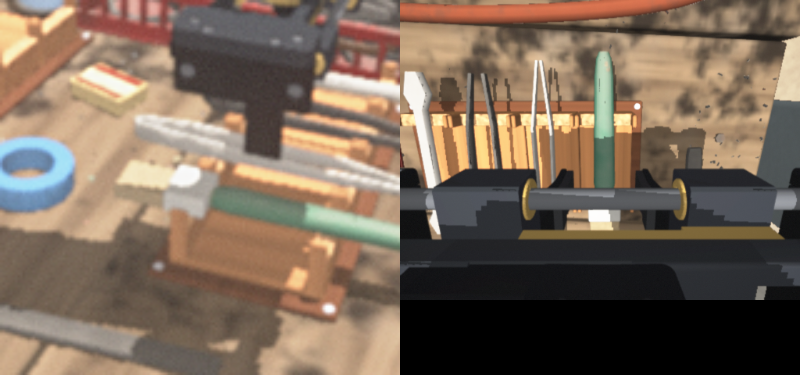

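The wrist view puts the handle at column ~261, and the predicted gripper axis is 260.6, so the jaws are aligned. I'll descend and grip.

>>> jog_arm([
  [[0, 0.03, 0], [0, 0, 0], 0.046],
  [[0, 0.03, 0], [0, 0, 0], 0.046],
  [[0, 0.011, 0], [0, 0, 0], 0.046],
  [[0, 0, 0], [0, 0, 0], 0.046],
  [[0, 0, 0], [0, 0, 0], 0.01],
  [[0, 0, 0], [0, 0, 0], 0.01],
  [[0, 0, 0], [0, 0, 0], 0.01],
  [[0, 0, 0], [0, 0, 0], 0.01],
  [[0, 0, 0], [0, 0, 0], 0.01],
])

```text
time_s: 6.28
tcp_pos: [0.4523, -0.0609, 0.0321]
ee_rot: [[-0.999, 0.001, 0.046], [-0.046, 0.0, -0.999], [-0.001, -1.0, -0.0]]
wrist_force: [-0.8, 1.1, 4.9]
gripper_width: 0.227
```

>>> jog_arm([
  [[0, -0.018, 0], [0, 0, 0], 0.01],
  [[0, -0.045, 0], [0, 0, 0], 0.01],
  [[0, -0.045, 0], [0, 2.6, 0], 0.01],
  [[-0.0325, 0, -0.05], [0, 0, 0], 0.01],
  [[-0.0325, 0, -0.05], [0, 0, 0], 0.01],
  [[-0.0325, 0, -0.05], [0, 0, 0], 0.01],
  [[-0.0325, 0, -0.05], [0, 0, 0], 0.01],
  [[-0.0325, 0, -0.05], [0, 0, 0], 0.01],
  [[-0.0322, 0, -0.05], [0, 0, 0], 0.01],
  [[0, 0, 0], [0, 4.2, 0], 0.01],
])

```text
time_s: 7.52
tcp_pos: [0.6475, 0.2426, 0.1368]
ee_rot: [[-0.997, -0.001, -0.072], [0.072, -0.001, -0.997], [0.001, -1.0, 0.001]]
wrist_force: [-0.8, -0.8, -1.0]
gripper_width: 0.225
```

>>> jog_arm([
  [[0, 0.045, 0], [0, 0, 0], 0.01],
  [[0, 0.03, 0], [0, 0, 0], 0.01],
  [[0, 0, 0], [0, 0, 0], 0.01],
  [[0, 0, 0], [0, 0, 0], 0.01],
])

```text
time_s: 8.02
tcp_pos: [0.6473, 0.2394, 0.0656]
ee_rot: [[-0.997, 0.002, -0.073], [0.073, 0.0, -0.997], [-0.002, -1.0, -0.0]]
wrist_force: [-0.3, -0.1, 0.5]
gripper_width: 0.223
```

Run:
```python
from h import *
i,im=snap("wrist","pics/w5.png");s=sense();print(s["tcp_pos"],s["gripper_width"]*87,s["wrist_force"])
snap("scene","pics/s5.png")
a=cv2.resize(cv2.imread("pics/s5.png")[90:240,90:290],None,fx=2,fy=2);b=cv2.resize(cv2.imread("pics/w5.png"),(400,300))
cv2.imwrite("pics/c5.png",np.hstack([a,b]))
```

```text
[0.64761701 0.23965029 0.06630505] 19.65951927034776 [-0.24394306 -0.62937276 -0.52101512]
```

View pics/c5.png

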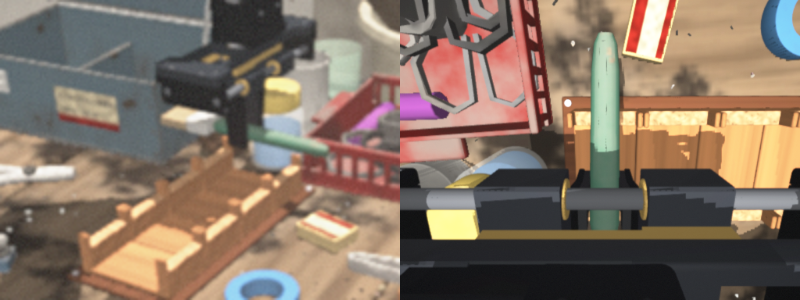

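The brush hangs straight, clear of the basket. The body sits just above and beside the yellow lid, so I'll lower gently in two steps while watching the force.

>>> jog_arm([
  [[0, 0.01, 0], [0, 0, 0], 0.01],
  [[0, 0.01, 0], [0, 0, 0], 0.01],
  [[0, 0.006, 0], [0, 0, 0], 0.01],
  [[0, 0, 0], [0, 0, 0], 0.01],
])

```text
time_s: 8.62
tcp_pos: [0.646, 0.2388, 0.0375]
ee_rot: [[-0.997, -0.002, -0.073], [0.073, -0.001, -0.997], [0.001, -1.0, 0.001]]
wrist_force: [-0.3, -0.6, -0.1]
gripper_width: 0.226
```

>>> jog_arm([
  [[0, 0.004, 0], [0, 0, 0], 0.01],
  [[0, 0.003, 0], [0, 0, 0], 0.01],
  [[0, 0, 0], [0, 0, 0], 0.01],
  [[0, 0, 0], [0, 0, 0], 0.01],
])

```text
time_s: 9.12
tcp_pos: [0.6467, 0.2393, 0.0322]
ee_rot: [[-0.997, 0.001, -0.073], [0.073, 0.0, -0.997], [-0.001, -1.0, -0.0]]
wrist_force: [-1.4, 0.1, 2.8]
gripper_width: 0.224
```

>>> jog_arm([
  [[0, 0, 0], [0, 0, 0], 0.044],
  [[0, 0, 0], [0, 0, 0], 0.044],
  [[0, 0, 0], [0, 0, 0], 0.044],
  [[0, 0, 0], [0, 0, 0], 0.044],
  [[0, -0.02, 0], [0, 0, 0], 0.044],
  [[0, -0.044, 0], [0, 0, 0], 0.044],
  [[0, -0.044, 0], [0, 0, 0], 0.044],
  [[0, 0, 0], [0, -4.2, 0], 0.044],
])

```text
time_s: 10.12
tcp_pos: [0.649, 0.2403, 0.145]
ee_rot: [[-1.0, 0.009, 0.003], [-0.003, 0.004, -1.0], [-0.009, -1.0, -0.004]]
wrist_force: [-0.2, 0.5, 0.1]
gripper_width: 0.507
```

>>> jog_arm([
  [[0.0267, 0, 0.0569], [0, 0, 0], 0.044],
  [[0.0267, 0, 0.0569], [0, 0, 0], 0.044],
  [[0.0267, 0, 0.0569], [0, 0, 0], 0.044],
  [[0.0267, 0, 0.0569], [0, 0, 0], 0.044],
  [[0.0267, 0, 0.057], [0, 0, 0], 0.044],
  [[0, 0, 0], [0, -2.6, 0], 0.044],
  [[0, 0.04, 0], [0, 0, 0], 0.044],
  [[0, 0, 0], [0, 0, 0], 0.044],
  [[0, 0, 0], [0, 0, 0], 0.044],
])

```text
time_s: 11.25
tcp_pos: [0.5147, -0.0437, 0.1005]
ee_rot: [[-0.999, 0.001, 0.047], [-0.047, -0.0, -0.999], [-0.001, -1.0, 0.0]]
wrist_force: [0.2, 0.5, 0.3]
gripper_width: 0.508
```

Run:
```python
from h import *
i,im=snap("wrist","pics/w6.png");s=sense();X=s["tcp_pos"];print(X,s["gripper_width"]*87)
print(proj(i,[X,[X[0],X[1],.043],[X[0]+.005,X[1]-.1,.043]]))
snap("top","pics/t6.png")
a=cv2.resize(cv2.imread("pics/t6.png")[130:270,145:235],None,fx=4,fy=4,interpolation=cv2.INTER_CUBIC);b=cv2.resize(cv2.imread("pics/w6.png")[:240],None,fx=.85,fy=.85)
cv2.imwrite("pics/c6.png",np.hstack([a,cv2.copyMakeBorder(b,0,a.shape[0]-b.shape[0],0,0,cv2.BORDER_CONSTANT)]))
```

```text
[ 0.51500402 -0.04353664  0.10078555] 44.066128495032764
[[259.59845675 233.60679691]
 [260.16221507 204.37878625]
 [259.41930237  67.17000447]]
```

View pics/c6.png

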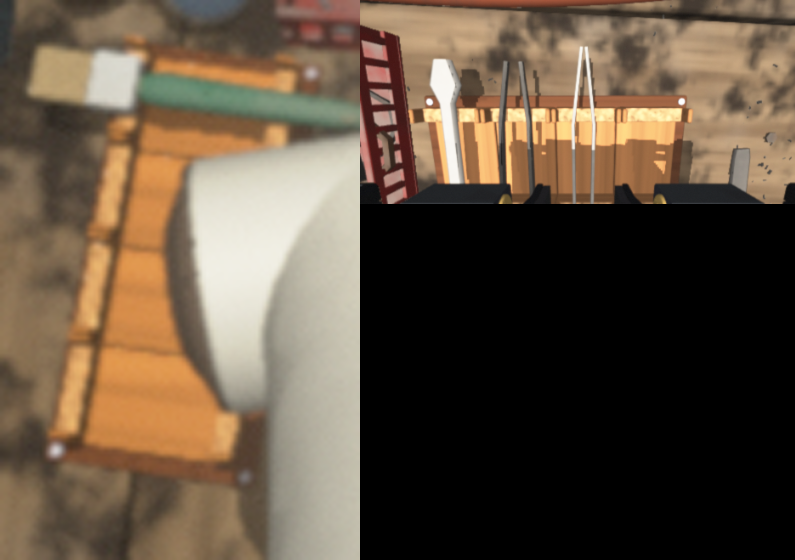

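The brush lies in the farthest bay, straight between the horns. The tweezers are about 2 px (1-2 mm) off the jaw centre, so I'll shift 2 mm and grip.

>>> jog_arm([
  [[0.002, 0.03, 0.0017], [0, 0, 0], 0.044],
  [[0, 0.03, 0], [0, 0, 0], 0.044],
  [[0, 0.0095, 0], [0, 0, 0], 0.044],
  [[0, 0, 0], [0, 0, 0], 0.044],
  [[0, 0, 0], [0, 0, 0], 0.008],
  [[0, 0, 0], [0, 0, 0], 0.008],
  [[0, 0, 0], [0, 0, 0], 0.008],
  [[0, 0, 0], [0, 0, 0], 0.008],
  [[0, 0, 0], [0, 0, 0], 0.008],
])

```text
time_s: 12.48
tcp_pos: [0.5124, -0.0455, 0.0306]
ee_rot: [[-0.999, 0.001, 0.046], [-0.046, -0.0, -0.999], [-0.001, -1.0, 0.0]]
wrist_force: [-0.7, -0.1, 3.8]
gripper_width: 0.226
```

>>> jog_arm([
  [[0, -0.018, 0], [0, 0, 0], 0.008],
  [[0, -0.045, 0], [0, 0, 0], 0.008],
  [[0, -0.045, 0], [0, 2.6, 0], 0.008],
  [[-0.0123, 0, -0.0482], [0, 0, 0], 0.008],
  [[-0.0123, 0, -0.0482], [0, 0, 0], 0.008],
  [[-0.0123, 0, -0.0482], [0, 0, 0], 0.008],
  [[-0.0123, 0, -0.0482], [0, 0, 0], 0.008],
  [[-0.0123, 0, -0.0482], [0, 0, 0], 0.008],
  [[-0.0123, 0, -0.0482], [0, 0, 0], 0.008],
  [[0, 0, 0], [0, 4.2, 0], 0.008],
])

```text
time_s: 13.72
tcp_pos: [0.5857, 0.2468, 0.1366]
ee_rot: [[-0.997, -0.001, -0.072], [0.072, -0.0, -0.997], [0.001, -1.0, 0.0]]
wrist_force: [-0.0, -1.0, -0.9]
gripper_width: 0.223
```

>>> jog_arm([
  [[0, 0.045, 0], [0, 0, 0], 0.008],
  [[0, 0.03, 0], [0, 0, 0], 0.008],
  [[0, 0, 0], [0, 0, 0], 0.008],
  [[0, 0, 0], [0, 0, 0], 0.008],
])

```text
time_s: 14.22
tcp_pos: [0.5864, 0.2439, 0.064]
ee_rot: [[-0.997, 0.001, -0.073], [0.073, 0.0, -0.997], [-0.001, -1.0, -0.001]]
wrist_force: [0.1, -0.1, -1.6]
gripper_width: 0.224
```

On target. Lower and release.

>>> jog_arm([
  [[0, 0.012, 0], [0, 0, 0], 0.008],
  [[0, 0.012, 0], [0, 0, 0], 0.008],
  [[0, 0.005, 0], [0, 0, 0], 0.008],
  [[0, 0.004, 0], [0, 0, 0], 0.008],
  [[0, 0, 0], [0, 0, 0], 0.008],
  [[0, 0, 0], [0, 0, 0], 0.008],
])

```text
time_s: 14.98
tcp_pos: [0.5858, 0.2437, 0.0307]
ee_rot: [[-0.997, 0.001, -0.073], [0.073, 0.0, -0.997], [-0.001, -1.0, -0.0]]
wrist_force: [-0.3, -1.1, 3.9]
gripper_width: 0.225
```

>>> jog_arm([
  [[0, 0, 0], [0, 0, 0], 0.044],
  [[0, 0, 0], [0, 0, 0], 0.044],
  [[0, 0, 0], [0, 0, 0], 0.044],
  [[0, 0, 0], [0, 0, 0], 0.044],
  [[0, -0.02, 0], [0, 0, 0], 0.044],
  [[0, -0.044, 0], [0, 0, 0], 0.044],
  [[0, -0.044, 0], [0, 0, 0], 0.05],
  [[0, 0, 0], [0, -4.2, 0], 0.05],
  [[0, 0, 0], [0, 0, 0], 0.05],
  [[0, 0, 0], [0, 0, 0], 0.05],
])

```text
time_s: 16.23
tcp_pos: [0.5852, 0.2433, 0.1371]
ee_rot: [[-1.0, -0.002, -0.001], [0.001, -0.001, -1.0], [0.002, -1.0, 0.001]]
wrist_force: [0.5, 0.4, 0.1]
gripper_width: 0.574
```

>>> jog_arm([
  [[0.0019, 0, 0.0494], [0, 0, 0], 0.052],
  [[0.0019, 0, 0.0494], [0, 0, 0], 0.052],
  [[0.0019, 0, 0.0494], [0, 0, 0], 0.052],
  [[0.0019, 0, 0.0494], [0, 0, 0], 0.052],
  [[0.0019, 0, 0.0494], [0, 0, 0], 0.052],
  [[0.0013, 0, 0.0494], [0, 0, 0], 0.052],
  [[0, 0, 0], [0, -0.8, 0], 0.052],
  [[0, 0.037, 0], [0, 0, 0], 0.052],
  [[0, 0, 0], [0, 0, 0], 0.052],
  [[0, 0, 0], [0, 0, 0], 0.052],
])

```text
time_s: 17.48
tcp_pos: [0.5756, -0.0523, 0.1016]
ee_rot: [[-1.0, 0.001, 0.016], [-0.016, -0.001, -1.0], [-0.0, -1.0, 0.001]]
wrist_force: [0.4, -0.2, 0.1]
gripper_width: 0.596
```

Run:
```python
from h import *
i,im=snap("wrist","pics/w7.png");s=sense();X=s["tcp_pos"];print(X,s["gripper_width"]*87)
print(proj(i,[[X[0],X[1]-.04,.042],[X[0],X[1]-.08,.042]]))
cv2.imwrite("pics/c7.png",cv2.resize(cv2.imread("pics/w7.png")[30:250,130:390],None,fx=2.5,fy=2.5,interpolation=cv2.INTER_CUBIC))
```

```text
[ 0.57593127 -0.05221286  0.10209012] 51.98500770196887
[[260.87057401 152.88892217]
 [261.67026606  97.47693235]]
```

View pics/c7.png

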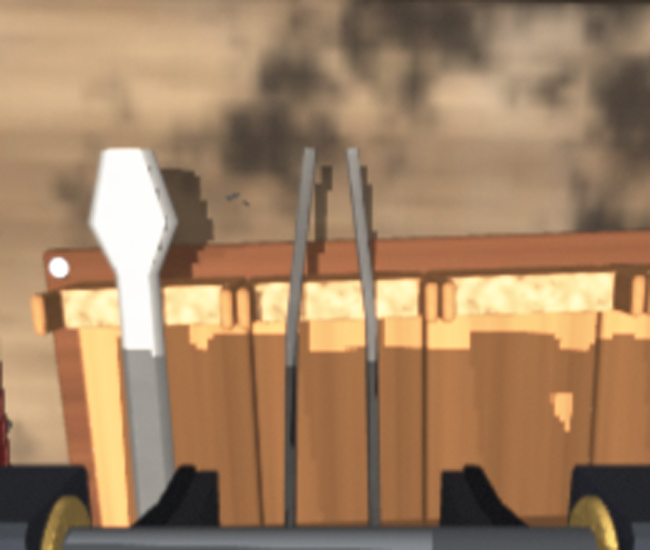

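The tongs are centred to about 1 mm and aligned with the jaws. Grip.

>>> jog_arm([
  [[0.001, 0.03, 0.0007], [0, 0, 0], 0.052],
  [[0, 0.03, 0], [0, 0, 0], 0.052],
  [[0, 0.0105, 0], [0, 0, 0], 0.052],
  [[0, 0, 0], [0, 0, 0], 0.052],
  [[0, 0, 0], [0, 0, 0], 0.018],
  [[0, 0, 0], [0, 0, 0], 0.018],
  [[0, 0, 0], [0, 0, 0], 0.018],
  [[0, 0, 0], [0, 0, 0], 0.018],
  [[0, 0, 0], [0, 0, 0], 0.018],
])

```text
time_s: 18.65
tcp_pos: [0.5744, -0.0534, 0.0312]
ee_rot: [[-1.0, 0.001, 0.015], [-0.015, -0.0, -1.0], [-0.001, -1.0, 0.0]]
wrist_force: [-0.8, 1.1, 4.2]
gripper_width: 0.332
```

>>> jog_arm([
  [[0, -0.018, 0], [0, 0, 0], 0.018],
  [[0, -0.045, 0], [0, 0, 0], 0.018],
  [[0, -0.045, 0], [0, 0.8, 0], 0.018],
  [[0.008, 0, -0.0502], [0, 0, 0], 0.018],
  [[0.008, 0, -0.0502], [0, 0, 0], 0.018],
  [[0.008, 0, -0.0502], [0, 0, 0], 0.018],
  [[0.008, 0, -0.0502], [0, 0, 0], 0.018],
  [[0.008, 0, -0.0502], [0, 0, 0], 0.018],
  [[0.008, 0, -0.0503], [0, 0, 0], 0.018],
  [[0, 0, 0], [0, 4.2, 0], 0.018],
])

```text
time_s: 19.9
tcp_pos: [0.525, 0.251, 0.1378]
ee_rot: [[-0.998, -0.001, -0.071], [0.071, 0.0, -0.998], [0.001, -1.0, -0.0]]
wrist_force: [0.6, -0.8, -1.3]
gripper_width: 0.333
```

>>> jog_arm([
  [[0, 0.045, 0], [0, 0, 0], 0.018],
  [[0, 0.03, 0], [0, 0, 0], 0.018],
  [[0, 0, 0], [0, 0, 0], 0.018],
  [[0, 0, 0], [0, 0, 0], 0.018],
])

```text
time_s: 20.4
tcp_pos: [0.5266, 0.2482, 0.0645]
ee_rot: [[-0.997, 0.001, -0.073], [0.073, 0.001, -0.997], [-0.001, -1.0, -0.001]]
wrist_force: [0.8, -0.2, -0.3]
gripper_width: 0.331
```

>>> jog_arm([
  [[0, 0.012, 0], [0, 0, 0], 0.018],
  [[0, 0.012, 0], [0, 0, 0], 0.018],
  [[0, 0.005, 0], [0, 0, 0], 0.018],
  [[0, 0.004, 0], [0, 0, 0], 0.018],
  [[0, 0, 0], [0, 0, 0], 0.018],
  [[0, 0, 0], [0, 0, 0], 0.018],
])

```text
time_s: 21.15
tcp_pos: [0.5259, 0.2477, 0.0312]
ee_rot: [[-0.997, 0.0, -0.073], [0.073, -0.0, -0.997], [-0.0, -1.0, 0.0]]
wrist_force: [-2.5, -0.5, 6.2]
gripper_width: 0.334
```

>>> jog_arm([
  [[0, 0, 0], [0, 0, 0], 0.048],
  [[0, 0, 0], [0, 0, 0], 0.048],
  [[0, 0, 0], [0, 0, 0], 0.048],
  [[0, 0, 0], [0, 0, 0], 0.048],
  [[0, -0.02, 0], [0, 0, 0], 0.048],
  [[0, -0.044, 0], [0, 0, 0], 0.048],
  [[0, -0.044, 0], [0, 0, 0], 0.048],
  [[0, 0, 0], [0, -4.2, 0], 0.048],
  [[0, 0, 0], [0, 0, 0], 0.045],
  [[0, 0, 0], [0, 0, 0], 0.045],
])

```text
time_s: 22.4
tcp_pos: [0.5254, 0.2475, 0.1377]
ee_rot: [[-1.0, -0.001, -0.001], [0.001, -0.001, -1.0], [0.001, -1.0, 0.001]]
wrist_force: [-0.8, -0.6, -0.2]
gripper_width: 0.52
```

>>> jog_arm([
  [[-0.0178, 0, 0.0499], [0, 0, 0], 0.045],
  [[-0.0178, 0, 0.0499], [0, 0, 0], 0.045],
  [[-0.0178, 0, 0.0499], [0, 0, 0], 0.045],
  [[-0.0178, 0, 0.0499], [0, 0, 0], 0.045],
  [[-0.0178, 0, 0.0499], [0, 0, 0], 0.045],
  [[-0.0178, 0, 0.0499], [0, 0, 0], 0.045],
  [[0, 0, 0], [0, -1.3, 0], 0.045],
  [[0, 0.037, 0], [0, 0, 0], 0.045],
  [[0, 0, 0], [0, 0, 0], 0.045],
  [[0, 0, 0], [0, 0, 0], 0.045],
])

```text
time_s: 23.65
tcp_pos: [0.6332, -0.0509, 0.1022]
ee_rot: [[-1.0, 0.0, 0.024], [-0.024, -0.001, -1.0], [-0.0, -1.0, 0.001]]
wrist_force: [0.3, -0.1, -0.1]
gripper_width: 0.521
```

Run:
```python
from h import *
i,im=snap("wrist","pics/w8.png");s=sense();X=s["tcp_pos"];print(X,s["gripper_width"]*87)
print(proj(i,[[X[0],X[1]-.02,.042],[X[0],X[1]-.08,.042]]))
cv2.imwrite("pics/c8.png",cv2.resize(cv2.imread("pics/w8.png")[30:250,130:390],None,fx=2.5,fy=2.5,interpolation=cv2.INTER_CUBIC))
```

```text
[ 0.63359132 -0.05090106  0.10278226] 45.0982723828226
[[260.63191094 178.5336827 ]
 [262.55092022  97.46706949]]
```

View pics/c8.png

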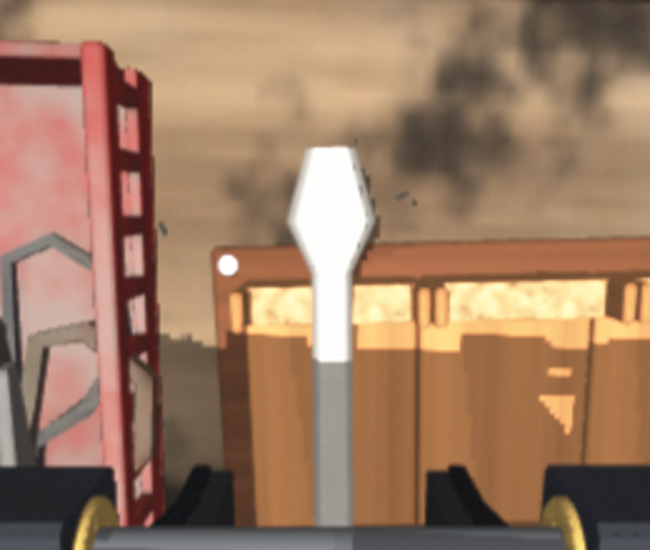

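The spanner axis is at column ~263.4 against a predicted ~261, about 1.5-2 mm off. Correct and grip.

>>> jog_arm([
  [[0.0016, 0.03, 0.0008], [0, 0, 0], 0.045],
  [[0, 0.03, 0], [0, 0, 0], 0.045],
  [[0, 0.0135, 0], [0, 0, 0], 0.045],
  [[0, 0, 0], [0, 0, 0], 0.045],
  [[0, 0, 0], [0, 0, 0], 0.004],
  [[0, 0, 0], [0, 0, 0], 0.004],
  [[0, 0, 0], [0, 0, 0], 0.004],
  [[0, 0, 0], [0, 0, 0], 0.004],
  [[0, 0, 0], [0, 0, 0], 0.004],
  [[0, 0, 0], [0, 0, 0], 0.004],
])

```text
time_s: 24.95
tcp_pos: [0.6315, -0.0524, 0.0284]
ee_rot: [[-1.0, 0.001, 0.023], [-0.023, -0.0, -1.0], [-0.001, -1.0, 0.0]]
wrist_force: [-0.2, -0.7, 2.9]
gripper_width: 0.133
```

>>> jog_arm([
  [[0, -0.018, 0], [0, 0, 0], 0.004],
  [[0, -0.045, 0], [0, 0, 0], 0.004],
  [[0, -0.045, 0], [0, 1.3, 0], 0.004],
  [[0.0275, 0, -0.0508], [0, 0, 0], 0.004],
  [[0.0275, 0, -0.0508], [0, 0, 0], 0.004],
  [[0.0275, 0, -0.0508], [0, 0, 0], 0.004],
  [[0.0275, 0, -0.0508], [0, 0, 0], 0.004],
  [[0.0275, 0, -0.0508], [0, 0, 0], 0.004],
  [[0.0275, 0, -0.0508], [0, 0, 0], 0.004],
  [[0, 0, 0], [0, 4.2, 0], 0.004],
])

```text
time_s: 26.2
tcp_pos: [0.4645, 0.2556, 0.1371]
ee_rot: [[-0.998, 0.001, -0.069], [0.069, 0.001, -0.998], [-0.001, -1.0, -0.001]]
wrist_force: [0.8, -1.2, -1.6]
gripper_width: 0.134
```

>>> jog_arm([
  [[0, 0.045, 0], [0, 0, 0], 0.004],
  [[0, 0.03, 0], [0, 0, 0], 0.004],
  [[0, 0, 0], [0, 0, 0], 0.004],
  [[0, 0, 0], [0, 0, 0], 0.004],
])

```text
time_s: 26.7
tcp_pos: [0.4671, 0.253, 0.0626]
ee_rot: [[-0.997, 0.002, -0.072], [0.072, 0.001, -0.997], [-0.002, -1.0, -0.002]]
wrist_force: [1.2, -0.7, -1.6]
gripper_width: 0.134
```

Lower, release, lift, then back off toward +y so both cameras see the rack.

>>> jog_arm([
  [[0, 0.012, 0], [0, 0, 0], 0.004],
  [[0, 0.012, 0], [0, 0, 0], 0.004],
  [[0, 0.006, 0], [0, 0, 0], 0.004],
  [[0, 0.004, 0], [0, 0, 0], 0.004],
  [[0, 0, 0], [0, 0, 0], 0.004],
  [[0, 0, 0], [0, 0, 0], 0.004],
])

```text
time_s: 27.45
tcp_pos: [0.4658, 0.252, 0.0283]
ee_rot: [[-0.997, -0.0, -0.072], [0.072, -0.001, -0.997], [0.0, -1.0, 0.001]]
wrist_force: [-4.0, -1.2, 8.4]
gripper_width: 0.139
```

>>> jog_arm([
  [[0, 0, 0], [0, 0, 0], 0.035],
  [[0, 0, 0], [0, 0, 0], 0.035],
  [[0, 0, 0], [0, 0, 0], 0.035],
  [[0, -0.02, 0], [0, 0, 0], 0.035],
  [[0, -0.05, 0], [0, 0, 0], 0.035],
  [[0, -0.06, 0], [0, 0, 0], 0.035],
  [[0, -0.06, 0], [0, 0, 0], 0.035],
  [[-0.02, -0.03, -0.04], [0, 0, 0], 0.035],
  [[-0.02, 0, -0.04], [0, 0, 0], 0.035],
  [[-0.02, 0, -0.04], [0, 0, 0], 0.035],
])

```text
time_s: 28.7
tcp_pos: [0.5354, 0.3688, 0.2476]
ee_rot: [[-0.997, 0.001, -0.073], [0.073, 0.001, -0.997], [-0.001, -1.0, -0.001]]
wrist_force: [-0.4, 0.9, 0.3]
gripper_width: 0.4
```

>>> jog_arm([
  [[0, 0, 0], [0, 0, 0], 0.035],
  [[0, 0, 0], [0, 0, 0], 0.035],
])

```text
time_s: 28.95
tcp_pos: [0.5343, 0.3672, 0.2463]
ee_rot: [[-0.997, -0.001, -0.073], [0.073, -0.001, -0.997], [0.001, -1.0, 0.001]]
wrist_force: [-0.2, 0.3, -0.2]
gripper_width: 0.403
```

Run:
```python
from h import *
import pickle
i,im=snap("wrist","pics/w9.png");pickle.dump(i,open("w9.pkl","wb"));s=sense();print(s["tcp_pos"])
cv2.imwrite("pics/c9.png",cv2.resize(cv2.imread("pics/w9.png")[0:250,90:430],None,fx=2.35,fy=2.35,interpolation=cv2.INTER_CUBIC))
```

```text
[0.53426891 0.36686956 0.24685346]
```

View pics/c9.png

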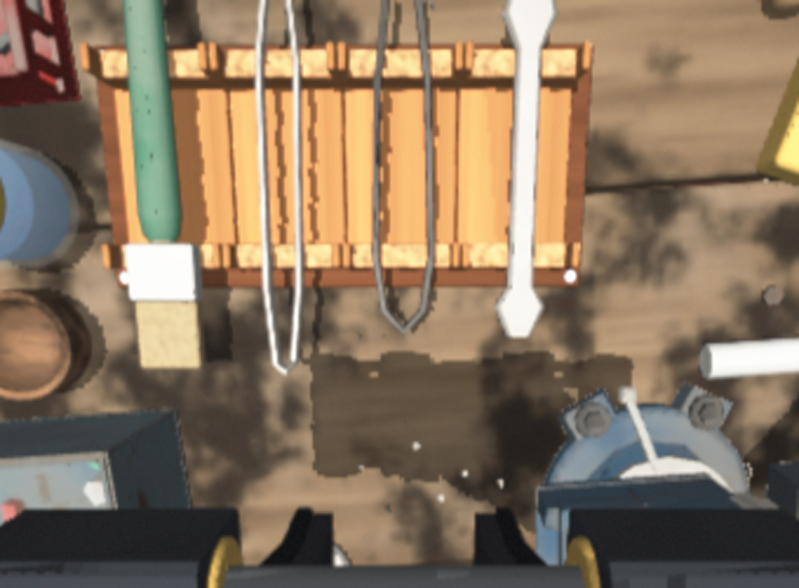

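All four tools lie in their bays in reversed order: brush, tweezers, tongs, spanner from far to near. I'll put numbers on the offsets in the rack frame, measured against the rack pins at (123,276) and (571,276) in the same view.

Run:
```python
from h import *
import pickle
np.set_printoptions(precision=4,suppress=True)
w=pickle.load(open("w9.pkl","rb"));q=lambda u:(np.array(u,float)+.5)/2.35-.5+np.array([90,0])
F,N=at(w,q((123,276)),.006),at(w,q((571,276)),.006)
u=(F-N)[:2];print("pin dist",np.linalg.norm(u));u/=np.linalg.norm(u);v=np.array([-u[1],u[0]]);c=(F+N)[:2]/2-.056*v
print("centre",c,"yaw",np.degrees(np.arctan2(u[1],u[0])))
for n,e,m,z,L in [("brush",(169,368),(149,60),.046,.203),("tweez",(285,372),(275,60),.044,.211),("tongs",(406,332),(403,60),.043,.170),("span",(519,337),(526,60),.04,.170)]:
    E,M=at(w,q(e),z)[:2]-c,at(w,q(m),z)[:2]-c
    print(n,"end x,y",E@u,E@v,"x at -y support",M@u,M@v,"centre y",E@v-L/2)
snap("top","pics/t10.png");snap("scene","pics/s10.png")
a=cv2.resize(cv2.imread("pics/t10.png")[130:270,130:270],(400,400),interpolation=cv2.INTER_CUBIC);b=cv2.resize(cv2.imread("pics/s10.png")[130:280,100:250],(400,400),interpolation=cv2.INTER_CUBIC)
cv2.imwrite("pics/c10.png",np.hstack([a,b]))
```

```text
pin dist 0.25299439321928874
centre [0.5564 0.2453] yaw -4.222074211422019
brush end x,y 0.09142872429490423 0.10244603139957138 x at -y support 0.08845988363544202 -0.04368434228390559 centre y 0.0009460313995713759
tweez end x,y 0.03087943604771498 0.10486036601320235 x at -y support 0.02923206360353394 -0.044212334995682626 centre y -0.0006396339867976442
tongs end x,y -0.033170214612374495 0.08397384378861147 x at -y support -0.0316176245104527 -0.04448099125659732 centre y -0.001026156211388532
span end x,y -0.0929184557755504 0.08686679496175671 x at -y support -0.09074056209574093 -0.04526854673051877 centre y 0.001866794961756707
```

View pics/c10.png

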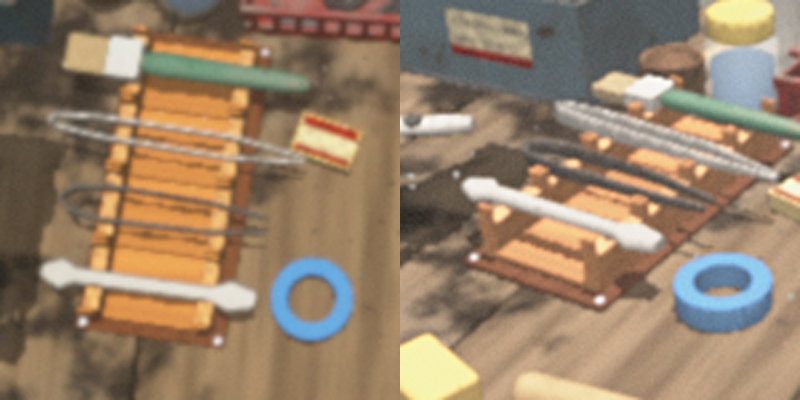

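The top and scene views show all four tools flat across both supports, within about 3 mm of bay centre and about 1° of straight. The arm is clear, so I'm handing in.

```bash
python3 -c "
from station import *
print(finish_job())"
```

```text
the job is handed in; nothing more can be done
None
```

The four tools are now in the empty rack in reverse order, and the job is handed in. From the farthest bay to the nearest they are brush, tweezers, tongs, spanner. All are released, and the gripper was well clear at hand-in. The job took about 29 s of robot time.

**Last checks:** The final wrist, top and scene pictures show every tool flat on both supports between the horns.
- **Across the bay:** all are within about 3 mm of the bay centre. The worst is the spanner's +y end.
- **Along the bay:** all are within about 2 mm of centred.
- **Straightness:** all are within about 1° of the bay direction.
- **Force:** the highest wrist force in any reading was about 9 N.

**Disagreements:**
- **Heights:** the spanner, tongs and brush came out at 40–46 mm, as expected, but the tweezers at 58 mm, which is too high. I used about 43 mm for the tweezers; their length then came out right, and the grip and placing went normally.
- **Failed triangulations:** two board pins and the basket rim gave impossible heights. I took the pins at board level and the basket height (about 60 mm) from a single view.

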